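# Nudge a stencil plate onto its register pins

## Task

The aluminium stencil plate on the wooden register board is askew, its far part riding on the heads of the two steel register pins. With your fingertips, nudge it back towards the wooden fence and sideways along it, until both small register holes drop over the two pins and the plate lies flat on the board. Only push it, never lift or carry it, leave everything else standing where it is, and finish with the hand clear.

Things in the scene. Friction and masses are not known exactly. Their poses are not given: they have to be found in the camera images.
- board: Register board, fixed: plywood slab 270 (x) x 460 (y) x 18 mm thick, yaw within 0.25 rad. Origin: centre of its underside, on the table; z up, x away from the robot, y left. Along its far side a wooden fence stands 22 mm above the slab, 400 mm long in y; the fence's near face is the plane x = +95.5 mm. The slab is free 50 mm or more either side of the plate, bar the near corners.
- pin_left (a point): Centre of the foot of the left (+y) register pin, on the board's top face: board frame (50, 70, 18) mm. Steel pin of 9 mm diameter, 7 mm high, with a tapered head (5 mm across at the top).
- pin_right (a point): The same for the right (-y) pin: board frame (50, -70, 18) mm.
- plate: Loose aluminium stencil plate, 130 (x) x 240 (y) x 6 mm, 0.35 to 0.6 kg. Origin: centre of its underside; z up, x to the fence, y left. It starts propped on the pins' heads (tilt about 4 degrees, near edge on the board), 12 to 20 mm short of the fence, 22 to 42 mm too far left or right, skewed up to 0.08 rad. Seated, its origin is at board frame (30, 0, 18) mm, with 2 mm of play.
- hole_left (a point): Centre of the left (+y) register hole, at the plate's underside: plate frame (20, 70, 0) mm. Round, 13 mm across, through. When the plate is pushed flat against the fence, sliding it along the fence brings the holes over the pins. The plate's three larger openings, all in its near half, are only its stencil pattern (23 to 59 mm across).
- hole_right (a point): The same for the right (-y) register hole: plate frame (20, -70, 0) mm. Sliding the plate takes some 2 to 6 N, with jolts to about 12 N on first touch; against the fence, or with the holes on the pins, it stops firmly. The hole has 2 mm of play all round its pin.
- ink_jar: Bystander: a small jar of ink, 48 mm across, 50 mm high, standing on a near corner of the board. Origin: centre of its underside.
- tape_roll: Bystander: a roll of clear tape lying flat on the other near corner of the board, 68 mm across, 20 mm high. Origin: centre of its underside.
- glass: Bystander: a drinking glass, 72 mm across, 75 mm high, on the table beyond the board, left. Origin: centre of its underside.
- tape_measure: Bystander: a tape measure, 60 x 36 x 51 mm, on the table beyond the board, right. Origin: centre of its underside.
- brush: Bystander: a brush lying on the table to the right of the board. Origin on its underside.
- screwdriver: Bystander: a screwdriver lying on the table to the left of the board. Origin on its underside.
- weight: Bystander: a brass paperweight, 52 mm across, 56 mm high, on the table beyond the fence. Origin: centre of its underside.

How it is judged:
By the outcome, as a careful person would: the job done as asked, in the order asked, and still so for the second after the job is handed in, with the robot touching nothing.
It also fails if it takes over 45 s, if anything falls off the work surface, if the arm or the gripper's body presses on something with over 40 N, if the wrist force passes 120 N, or if a joint passes its speed limit or range.

## Robot

A 7-joint arm with a two-finger parallel gripper is mounted at the origin on the work surface. World frame = base frame: x ahead of the robot, y to its left, z up, the work surface at z = 0. Lengths are in mm, angles in rad, forces in N, time in s.
With the tool pointing down it reaches from about 425 to 825 mm from the base axis. Payload 3.6 kg.
Tool frame: the origin (TCP) lies at the centre of the arm's flange, where the gripper is bolted on; the fingertips stand 173 mm ahead of it and the grasp point (between the pads) lies 155 mm ahead of it; z points along the fingers, y is the direction in which the jaws open and shut (so a half turn about z gives the same grasp; the last joint's range is limited). The gripper opens to 85 mm and grips with 20 to 120 N. Pads are 22 mm wide; open, the fingers measure 114 mm over their backs; the gripper's body (76 mm by 85 mm) begins 54 mm behind the grasp point. The pads swing forward as they close: fully open they stand 13 mm farther back than shut.
Start: joints at [-1.242, 0.615, -0.013, 1.423, 0.008, 1.103, -0.04], TCP at [226.396, 609.279, 404.697] pointing down, gripper open.
Joint ranges: [-3.12, 3.12], [-0.3, 2.06], [-1.34, 1.32], [0.26, 2.42], [-1.36, 4.5], [0.01, 1.98], [-2.84, 2.84]. Speed limits (rad/s): [2.79, 2.79, 3.14, 3.14, 3.14, 3.14, 3.14].

## Interface

Orientations are given as a unit quaternion [w, x, y, z].
In Python, from bench import * gives the robot as it stands.
- The arm moves only by the tool play_rows, never from a script. Its argument "series" is a list of rows, each an object with "rotation": the turn, a rotation vector about the world's x, y, z in degrees, a list of three; "dp": the shift along the world's x, y, z in mm, a list of three; "grip": the opening, from 0 (shut) to 1 (fully open). In form: [{"rotation": [wx, wy, wz], "dp": [x, y, z], "grip": grip}, ...]. A call has 1 to 12 rows; each row is the pose to reach, as a shift and turn from the pose commanded when the call began; what a row does not reach only later rows make up. A row lasts 1/8 s, in which the tool goes at most 62.5 mm and 10.7 degrees, less where a joint would pass 70% of its speed; a pose out of reach is approached as far as the arm can. A call with a gripper value outside its range is refused whole. The fingers move at their own pace and stop on an object; "newtons" is the grip in N (left out, the last holds). Time passes only in rows, so rows that repeat a pose let the fingers close. It gives the time, the measured TCP pose, the force and the opening at its end, in the units of the state.
- sense(): the state, without advancing time (a new reading comes with each control period).
- get_image(name): name is "scene" or "side" or "wrist"; returns the picture (480x640x3 uint8, red, green, blue); there is no depth.
- calibration(name): a dict with "K" (3x3 intrinsics, pixels), "extrinsics" (4x4, takes a point from camera to world coordinates). Camera axes: x right, y down, z forward; pixel columns grow to the right and rows downward; lengths in mm; the calibration is good to about 2 mm. A picture is of the moment at which its call begins: read the wrist's pose just before it. calibration takes no time and is no camera call; for the wrist camera it gives the pose at the moment of the call.
- sign_off(): hands the job in, once; it reports no verdict.
The state is a dict: "time": time; "joints": joint angles; "joint_vel": joint speeds; "tau": joint torques, N m; "tcp_pos": TCP position; "eef_rot": TCP orientation; "ft_force": force on the tool from outside, world axes, zero at the start; "wrist_torque": the same for the moment, N m; "gripper_width": opening from 0.0 (shut) to 1.0 (fully open).
Only numpy, scipy, OpenCV 4.12 (cv2) and the standard library are available. Lean on these libraries where they do the work, as an engineer would, in place of code of your own. Each camera call takes 0.05 s, during which the arm holds its last target. There are 200 camera calls.

## Working session

There is one attempt and no reset: what is moved stays moved. The work goes in short steps, Python scripts to look and compute and a tool call to move; the robot and the scene stay as the last step left them, time stands still between calls to the robot, and variables do not carry over. Pictures are saved under pics/ and viewed, about 8 in all and at most 12, crops included, and the job is handed in when it is done.

Besides the shell and the picture viewer there is one more tool, called by a JSON object that holds its "op" and its "data", one argument or row to a line. play_rows: Moves the arm, as the interface text tells. Its arguments: {"type":"object","properties":{"series":{"type":"array","items":{"type":"object","properties":{"rotation":{"type":"array","items":{"type":"number"}},"dp":{"type":"array","items":{"type":"number"}},"grip":{"type":"number"}}}},"newtons":{"type":"number"}},"required":["series"]}

```bash
mkdir -p pics; ls; python3 - <<'E'
from bench import *
import cv2,numpy as np
s=sense();print(s['time'],s['tcp_pos'],s['eef_rot'],s['gripper_width'])
for n in ["scene","side"]:
    im=get_image(n);cv2.imwrite(f"pics/{n}0.png",im[:,:,::-1])
    c=calibration(n);print(n,np.round(c["K"],1).tolist(),np.round(c["extrinsics"],3).tolist())
E
```

```text
pics
0.0 [226.30291227 608.99043914 403.49936704] [-2.03970728e-04  1.76938187e-01  9.84221066e-01 -1.31514199e-03] 0.9998148494078063
scene [[548.8, 0.0, 323.2], [0.0, 548.8, 233.9], [0.0, 0.0, 1.0]] [[0.418, 0.694, -0.586, 1217.727], [0.908, -0.306, 0.286, -282.673], [0.019, -0.651, -0.758, 886.707], [0.0, 0.0, 0.0, 1.0]]
side [[466.9, 0.0, 325.0], [0.0, 466.9, 240.2], [0.0, 0.0, 1.0]] [[0.742, -0.51, 0.434, 136.2], [-0.67, -0.575, 0.47, -462.948], [0.01, -0.64, -0.769, 880.693], [0.0, 0.0, 0.0, 1.0]]
```

View pics/scene0.png

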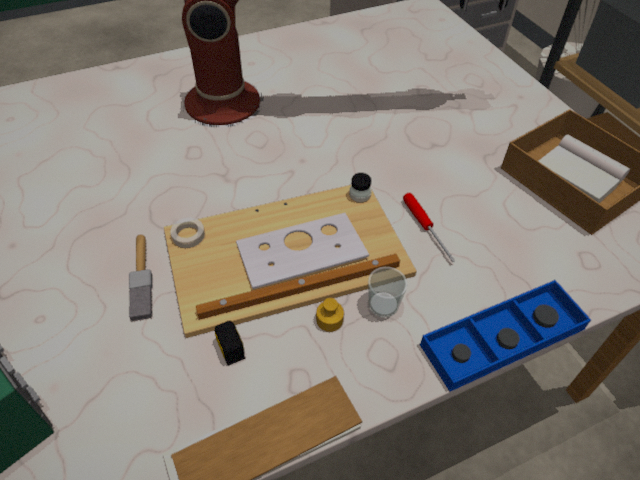

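View pics/side0.png

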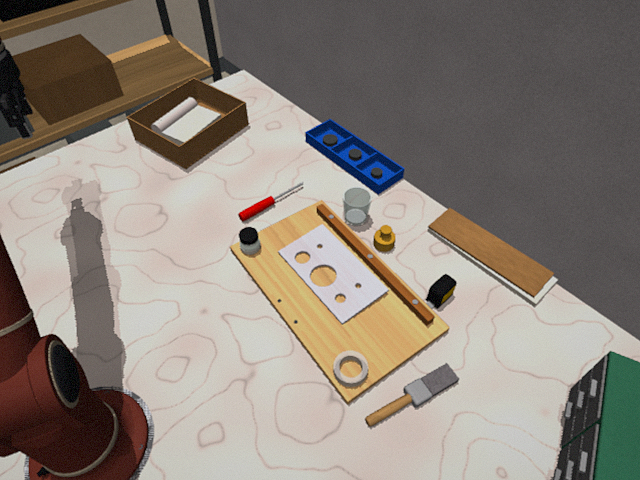

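The scene view shows the plate at about (303,248) px with its small holes at (271,264) and (337,245). The fence runs from (200,310) to (398,265), the jar is on the near-left corner and the tape roll on the near-right. The plate sits too far left (+y). Next I'll measure it.

```bash
cat > h.py <<'E'
import cv2,numpy as np
def ray(c,uv,z):
    K=np.array(c["K"]);T=np.array(c["extrinsics"]);uv=np.atleast_2d(uv).astype(float)
    d=(np.linalg.inv(K)@np.c_[uv,np.ones(len(uv))].T).T@T[:3,:3].T
    o=T[:3,3];return o+d*((np.broadcast_to(z,len(uv))-o[2])/d[:,2])[:,None]
def proj(c,P):
    T=np.linalg.inv(np.array(c["extrinsics"]));P=np.atleast_2d(P)@T[:3,:3].T+T[:3,3]
    q=P@np.array(c["K"]).T;return q[:,:2]/q[:,2:]
def masks(im):   # im RGB
    h=cv2.cvtColor(im,cv2.COLOR_RGB2HSV);H,S,V=cv2.split(h)
    return h,((H>8)&(H<30)&(S>75)&(V>60)).astype(np.uint8)
def biggest(m):
    n,l,st,ce=cv2.connectedComponentsWithStats(m);i=1+np.argmax(st[1:,4]);return (l==i).astype(np.uint8)
E
cat > m.py <<'E'
from h import *
from bench import calibration
import sys
C={}
for n,roi in [("scene",(130,170,300,180)),("side",(220,190,240,220))]:
    im=cv2.imread(f"pics/{n}0.png")[:,:,::-1].copy();c=calibration(n)
    x,y,w,h=roi;hsv,m=masks(im);mm=np.zeros_like(m);mm[y:y+h,x:x+w]=m[y:y+h,x:x+w]
    b=biggest(mm);pts=cv2.findContours(b,0,1)[0];pts=max(pts,key=cv2.contourArea)[:,0]
    hull=cv2.convexHull(pts)
    r=cv2.minAreaRect(ray(c,pts,18)[:,:2].astype(np.float32));print(n,"board",np.round(r[0],1),np.round(r[1],1),round(r[2],2))
    ins=np.zeros_like(m);cv2.fillPoly(ins,[hull],1)
    p=biggest((ins&(hsv[:,:,1]<45)&(hsv[:,:,2]>90)).astype(np.uint8))
    cs,hi=cv2.findContours(p,cv2.RETR_CCOMP,cv2.CHAIN_APPROX_NONE)
    o=max(range(len(cs)),key=lambda i:cv2.contourArea(cs[i]))
    r=cv2.minAreaRect(ray(c,cs[o][:,0],28)[:,:2].astype(np.float32));print("plate@28",np.round(r[0],1),np.round(r[1],1),round(r[2],2))
    print(" img corners",np.round(proj(c,np.c_[cv2.boxPoints(r),[28]*4])).tolist())
    for i,k in enumerate(cs):
        if hi[0][i][3]==o and len(k)>6:
            M=k[:,0].mean(0);a=ray(c,M,30)[0];print("  hole px",np.round(M,1),"world@30",np.round(a[:2],1),"n",len(k))
    v=im.copy();v[b>0]=v[b>0]//2;v[p>0]=[255,0,0];x,y,w,h=roi
    C[n]=cv2.resize(v[y:y+h,x:x+w],(400,int(400*h/w)))
H=max(v.shape[0] for v in C.values())
cv2.imwrite("pics/mask.png",np.hstack([np.vstack([v,np.zeros((H-v.shape[0],400,3),np.uint8)]) for v in C.values()])[:,:,::-1])
E
python3 m.py
```

```text
scene board [589.8 -44.8] [458.5 345.4] 83.79
plate@28 [571.  -13.8] [242.6 126.7] 85.39
 img corners [[235.0, 240.0], [252.0, 289.0], [369.0, 256.0], [346.0, 212.0]]
  hole px [270.8 263.9] world@30 [585.3 -86.1] n 15
  hole px [337.2 245.8] world@30 [596.8  53. ] n 13
  hole px [263.8 246.8] world@30 [539.2 -83.4] n 27
  hole px [297.7 240.6] world@30 [551.9 -14.6] n 71
  hole px [328.7 229.7] world@30 [550.5  55.6] n 41
side board [548.3 -42.7] [463.  272.7] 83.78
plate@28 [570.2 -14.8] [244.8 135.4] 85.55
 img corners [[342.0, 324.0], [390.0, 291.0], [322.0, 224.0], [276.0, 250.0]]
  hole px [339.8 298.2] world@30 [532.1 -84.6] n 29
  hole px [358.  285.5] world@30 [584.4 -87.2] n 14
  hole px [323.  275.5] world@30 [544.9 -16.1] n 70
  hole px [302.  257.1] world@30 [543.5  54.4] n 40
  hole px [319.3 246.2] world@30 [594.6  52.2] n 13
```

View pics/mask.png

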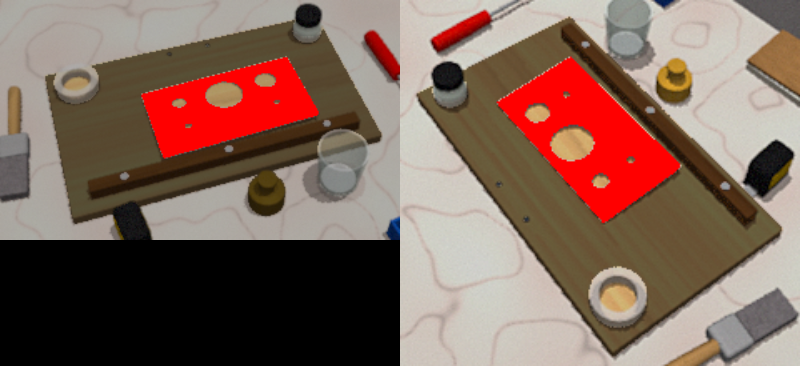

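The side-view board rectangle measures 463x273 mm and matches the real board. That puts its centre at about (548.3,-42.7) with yaw −6.2°. The plate is yawed −4.5° and its hole midpoint is about (590,-17). The pin midpoint is about (598,-48), so the plate needs roughly +11 mm along board x and −30 mm along board y.

Approach: shut the fingers, turn them to the board's yaw and come down in front of the near edge.

{"op": "play_rows", "data": {
  "series": [
    {"dp":[249,-614,-105],"rotation":[0,0,14],"grip":0},
    {"dp":[249,-614,-105],"rotation":[0,0,14],"grip":0},
    {"dp":[249,-614,-105],"rotation":[0,0,14],"grip":0},
    {"dp":[249,-614,-105],"rotation":[0,0,14],"grip":0},
    {"dp":[249,-614,-105],"rotation":[0,0,14],"grip":0},
    {"dp":[249,-614,-105],"rotation":[0,0,14],"grip":0},
    {"dp":[249,-614,-105],"rotation":[0,0,14],"grip":0},
    {"dp":[249,-614,-105],"rotation":[0,0,14],"grip":0},
    {"dp":[249,-614,-105],"rotation":[0,0,14],"grip":0},
    {"dp":[249,-614,-105],"rotation":[0,0,14],"grip":0},
    {"dp":[249,-614,-105],"rotation":[0,0,14],"grip":0},
    {"dp":[249,-614,-105],"rotation":[0,0,14],"grip":0}
  ]
}}

```text
time: 1.6
tcp_pos: [476.1, -9.2, 298.9]
eef_rot: [-0.0, 0.06, 0.998, -0.001]
ft_force: [-0.9, 0.5, 1.6]
gripper_width: 0.001
```

{"op": "play_rows", "data": {
  "series": [
    {"dp":[3,0,-60],"rotation":[0,0,0],"grip":0},
    {"dp":[3,0,-90],"rotation":[0,0,0],"grip":0},
    {"dp":[3,0,-104],"rotation":[0,0,0],"grip":0},
    {"dp":[3,0,-104],"rotation":[0,0,0],"grip":0},
    {"dp":[3,0,-104],"rotation":[0,0,0],"grip":0}
  ]
}}

```text
time: 2.22
tcp_pos: [478.8, -4.3, 196.7]
eef_rot: [0.001, 0.055, 0.998, 0.0]
ft_force: [0.6, 0.0, 0.6]
gripper_width: -0.003
```

```bash
python3 - <<'E'
from bench import *
import cv2
s=sense();print(s['time'],s['tcp_pos'],s['ft_force'])
a=get_image("side");b=get_image("wrist")
cv2.imwrite("pics/p1.png",__import__('numpy').hstack([cv2.resize(a[190:410,220:460],(400,367)),cv2.resize(b,(400,367))])[:,:,::-1])
E
```

```text
2.225 [478.84026017  -4.34836679 196.73566419] [0.60073195 0.01526034 0.61236   ]
```

View pics/p1.png

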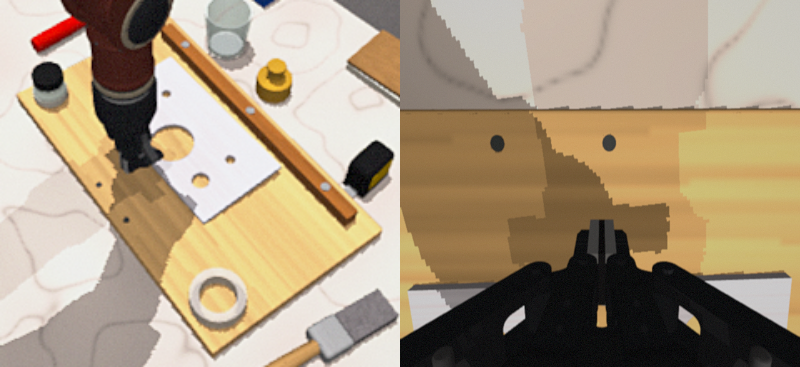

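The fingertips stand just in front of the middle of the plate's near edge, with the tip about 5.7 mm above the slab. I'll lower 3 mm and push along the board's x axis.

{"op": "play_rows", "data": {
  "series": [
    {"dp":[0,0,-3],"rotation":[0,0,0],"grip":0},
    {"dp":[6,-0.6,-3],"rotation":[0,0,0],"grip":0},
    {"dp":[12,-1.3,-3],"rotation":[0,0,0],"grip":0},
    {"dp":[15,-1.6,-3],"rotation":[0,0,0],"grip":0},
    {"dp":[18,-2,-3],"rotation":[0,0,0],"grip":0},
    {"dp":[20,-2.2,-3],"rotation":[0,0,0],"grip":0},
    {"dp":[22,-2.4,-3],"rotation":[0,0,0],"grip":0},
    {"dp":[22,-2.4,-3],"rotation":[0,0,0],"grip":0}
  ]
}}

```text
time: 3.32
tcp_pos: [498.0, -6.7, 192.3]
eef_rot: [-0.004, 0.055, 0.998, -0.0]
ft_force: [-4.8, 0.6, 4.6]
gripper_width: 0.002
```

{"op": "play_rows", "data": {
  "series": [
    {"dp":[2,-0.2,0],"rotation":[0,0,0],"grip":0},
    {"dp":[4,-0.4,0],"rotation":[0,0,0],"grip":0},
    {"dp":[4,-0.4,0],"rotation":[0,0,0],"grip":0}
  ]
}}

```text
time: 3.7
tcp_pos: [503.1, -7.3, 192.4]
eef_rot: [-0.002, 0.055, 0.998, -0.0]
ft_force: [-3.1, 0.9, 0.8]
gripper_width: -0.0
```

{"op": "play_rows", "data": {
  "series": [
    {"dp":[1.5,-0.2,1],"rotation":[0,0,0],"grip":0},
    {"dp":[3,-0.3,1],"rotation":[0,0,0],"grip":0},
    {"dp":[3,-0.3,1],"rotation":[0,0,0],"grip":0}
  ]
}}

```text
time: 4.08
tcp_pos: [507.6, -7.8, 193.6]
eef_rot: [0.0, 0.056, 0.998, 0.0]
ft_force: [-2.5, 0.6, -1.3]
gripper_width: -0.001
```

{"op": "play_rows", "data": {
  "series": [
    {"dp":[1.5,-0.2,0],"rotation":[0,0,0],"grip":0},
    {"dp":[2,-0.2,0],"rotation":[0,0,0],"grip":0},
    {"dp":[2,-0.2,0],"rotation":[0,0,0],"grip":0}
  ]
}}

```text
time: 4.45
tcp_pos: [508.7, -7.7, 193.4]
eef_rot: [-0.001, 0.055, 0.998, 0.0]
ft_force: [-4.6, 1.6, 0.2]
gripper_width: -0.001
```

```bash
sed -i 's/pics\/{n}0.png/pics\/{n}{TAG}.png/; s/^import sys/import sys\nTAG=sys.argv[1]\nif TAG!="0":\n    from bench import get_image\n    for n in ("scene","side"): cv2.imwrite(f"pics\/{n}{TAG}.png",get_image(n)[:,:,::-1])/; s/mask.png/mask{TAG}.png/; s/cv2.imwrite("pics\/mask/cv2.imwrite(f"pics\/mask/' m.py; python3 m.py 1
```

```text
scene board [589.4 -44.6] [458.7 346.1] 83.65
plate@28 [580.9 -15.9] [243.1 120.3] 83.93
 img corners [[237.0, 244.0], [251.0, 291.0], [370.0, 260.0], [349.0, 217.0]]
  hole px [271.7 268.8] world@30 [597.4 -88.9] n 15
  hole px [339.  251.6] world@30 [611.8  49.7] n 14
  hole px [265.2 251.1] world@30 [550.9 -84.7] n 27
  hole px [299.3 245.3] world@30 [564.5 -16.6] n 71
  hole px [330.7 234.9] world@30 [565.   53.4] n 41
side board [548.3 -42.7] [462.8 272.8] 83.78
plate@28 [585.4 -16.1] [248.6 137.2] 83.79
 img corners [[346.0, 321.0], [395.0, 289.0], [328.0, 220.0], [281.0, 245.0]]
  hole px [344.5 295.5] world@30 [544.3 -86.3] n 28
  hole px [362.7 283.3] world@30 [596.2 -90.1] n 15
```

The plate is now parallel to the fence at 83.8°. I'll confirm firm contact with a little more push.

{"op": "play_rows", "data": {
  "series": [
    {"dp":[1.5,-0.2,0],"rotation":[0,0,0],"grip":0},
    {"dp":[2,-0.2,0],"rotation":[0,0,0],"grip":0},
    {"dp":[2,-0.2,0],"rotation":[0,0,0],"grip":0}
  ]
}}

```text
time: 4.92
tcp_pos: [509.5, -7.7, 193.1]
eef_rot: [-0.003, 0.055, 0.998, 0.0]
ft_force: [-6.6, 2.6, 0.1]
gripper_width: 0.0
```

{"op": "play_rows", "data": {
  "series": [
    {"dp":[2,-0.2,0],"rotation":[0,0,0],"grip":0},
    {"dp":[3,-0.3,0],"rotation":[0,0,0],"grip":0},
    {"dp":[3,-0.3,0],"rotation":[0,0,0],"grip":0}
  ]
}}

```text
time: 5.3
tcp_pos: [510.7, -7.8, 192.6]
eef_rot: [-0.006, 0.055, 0.998, -0.0]
ft_force: [-9.9, 4.1, -0.1]
gripper_width: 0.0
```

The force rises firmly while the advance stops, so the near side is set against the fence. I'll back off, lift and go round to the left end, checking the glass first.

{"op": "play_rows", "data": {
  "series": [
    {"dp":[-15,1.6,0],"rotation":[0,0,0],"grip":0},
    {"dp":[-15,1.6,0],"rotation":[0,0,0],"grip":0},
    {"dp":[-15,1.6,60],"rotation":[0,0,0],"grip":0},
    {"dp":[-15,1.6,90],"rotation":[0,0,0],"grip":0},
    {"dp":[40,70,100],"rotation":[0,0,0],"grip":0},
    {"dp":[82,142,100],"rotation":[0,0,0],"grip":0},
    {"dp":[82,142,100],"rotation":[0,0,0],"grip":0},
    {"dp":[82,142,100],"rotation":[0,0,0],"grip":0},
    {"dp":[82,142,100],"rotation":[0,0,0],"grip":0}
  ]
}}

```text
time: 6.42
tcp_pos: [597.2, 132.6, 294.0]
eef_rot: [0.001, 0.056, 0.998, -0.0]
ft_force: [0.1, -0.3, 0.5]
gripper_width: -0.0
```

```bash
python3 - <<'E'
from bench import *
from h import *
s=sense();print(s['time'],s['tcp_pos'],s['ft_force'])
c=calibration("side");print("glass base",ray(c,[356,218],0))
a=get_image("side");b=get_image("scene");print(proj(c,[[597.7,101.9,24]]))
cv2.imwrite("pics/p2.png",np.hstack([cv2.resize(a[190:410,220:460],(400,367)),cv2.resize(b[170:350,130:430],(400,367))])[:,:,::-1])
E
```

```text
6.425 [597.22578894 132.60076703 294.00716795] [ 0.06833469 -0.26472537  0.50802083]
glass base [[ 7.42683611e+02  7.74679067e+01 -1.13686838e-13]]
[[306.53841839 235.13846934]]
```

View pics/p2.png

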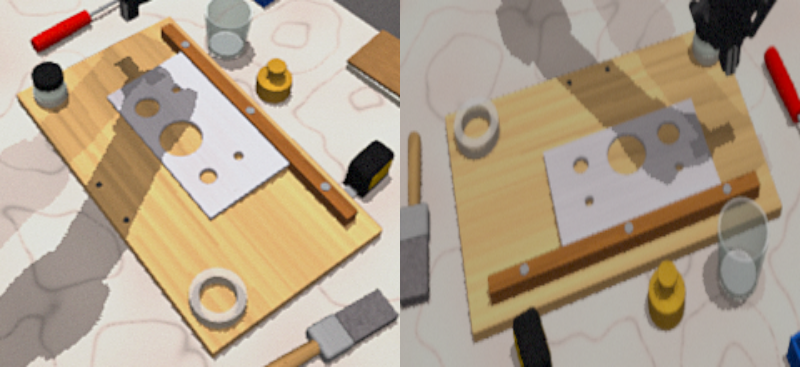

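The plate lies flush along the fence and the hand is left of it, clear of the jar and the glass. I'll lower and push right along the fence.

{"op": "play_rows", "data": {
  "series": [
    {"dp":[0,0,-60],"rotation":[0,0,0],"grip":0},
    {"dp":[0,0,-95],"rotation":[0,0,0],"grip":0},
    {"dp":[0,0,-101],"rotation":[0,0,0],"grip":0},
    {"dp":[-0.6,-6,-101],"rotation":[0,0,0],"grip":0},
    {"dp":[-1.3,-12,-101],"rotation":[0,0,0],"grip":0},
    {"dp":[-1.6,-15,-101],"rotation":[0,0,0],"grip":0},
    {"dp":[-1.9,-18,-101],"rotation":[0,0,0],"grip":0},
    {"dp":[-2.2,-21,-101],"rotation":[0,0,0],"grip":0},
    {"dp":[-2.5,-24,-101],"rotation":[0,0,0],"grip":0}
  ]
}}

```text
time: 7.65
tcp_pos: [594.1, 111.1, 193.1]
eef_rot: [0.001, 0.055, 0.998, 0.001]
ft_force: [0.4, 4.3, 0.9]
gripper_width: 0.001
```

{"op": "play_rows", "data": {
  "series": [
    {"dp":[-0.3,-3,0],"rotation":[0,0,0],"grip":0},
    {"dp":[-0.6,-6,0],"rotation":[0,0,0],"grip":0},
    {"dp":[-0.9,-9,0],"rotation":[0,0,0],"grip":0},
    {"dp":[-0.9,-9,0],"rotation":[0,0,0],"grip":0}
  ]
}}

```text
time: 8.15
tcp_pos: [593.1, 100.1, 192.9]
eef_rot: [0.0, 0.056, 0.998, -0.0]
ft_force: [0.8, 3.5, 1.9]
gripper_width: 0.002
```

```bash
python3 m.py 2
```

```text
scene board [589.5 -44.6] [458.5 345.9] 83.73
plate@28 [579.7 -30.7] [242.6 119.6] 83.86
 img corners [[230.0, 246.0], [243.0, 292.0], [363.0, 261.0], [343.0, 219.0]]
  hole px [264.  270.5] world@30 [ 595.2 -104. ] n 14
  hole px [332.  253.5] world@30 [610.4  34.9] n 14
  hole px [258. 253.] world@30 [549.5 -99.6] n 28
  hole px [292.3 247.2] world@30 [563.4 -31.3] n 71
  hole px [324.2 236.8] world@30 [564.4  38.9] n 41
side board [548.3 -42.7] [462.9 273. ] 83.82
plate@28 [583.6 -30.8] [247.6 137.4] 84.16
 img corners [[350.0, 326.0], [400.0, 293.0], [332.0, 224.0], [284.0, 250.0]]
  hole px [348.5 300.4] world@30 [ 542.1 -101.1] n 28
  hole px [366.8 287.9] world@30 [ 594.3 -104.6] n 15
  hole px [331.8 277.2] world@30 [556.5 -32.6] n 69
  hole px [311.4 258.4] world@30 [557.1  37.4] n 39
  hole px [329.  247.6] world@30 [608.9  34.1] n 14
```

{"op": "play_rows", "data": {
  "series": [
    {"dp":[-0.3,-3,0.5],"rotation":[0,0,0],"grip":0},
    {"dp":[-0.6,-6,0.5],"rotation":[0,0,0],"grip":0},
    {"dp":[-0.9,-8,0.5],"rotation":[0,0,0],"grip":0},
    {"dp":[-0.9,-8,0.5],"rotation":[0,0,0],"grip":0}
  ]
}}

```text
time: 8.75
tcp_pos: [591.8, 90.3, 192.7]
eef_rot: [-0.001, 0.057, 0.998, -0.002]
ft_force: [-0.0, -0.7, 0.0]
gripper_width: -0.002
```

{"op": "play_rows", "data": {
  "series": [
    {"dp":[-0.1,-1,0],"rotation":[0,0,0],"grip":0},
    {"dp":[-0.2,-2,0],"rotation":[0,0,0],"grip":0},
    {"dp":[-0.2,-2,0],"rotation":[0,0,0],"grip":0}
  ]
}}

```text
time: 9.12
tcp_pos: [591.9, 90.3, 193.2]
eef_rot: [-0.0, 0.056, 0.998, -0.0]
ft_force: [0.2, -0.4, -0.0]
gripper_width: 0.002
```

{"op": "play_rows", "data": {
  "series": [
    {"dp":[-0.1,-1,0],"rotation":[0,0,0],"grip":0},
    {"dp":[-0.2,-2,0],"rotation":[0,0,0],"grip":0},
    {"dp":[-0.2,-2,0],"rotation":[0,0,0],"grip":0}
  ]
}}

```text
time: 9.5
tcp_pos: [591.7, 88.3, 193.2]
eef_rot: [-0.0, 0.056, 0.998, -0.0]
ft_force: [0.7, -0.3, 0.6]
gripper_width: 0.004
```

```bash
python3 m.py 3
```

```text
scene board [589.3 -44.6] [458.2 346.4] 83.81
plate@28 [578.5 -42.2] [239.6 120.7] 83.53
 img corners [[225.0, 246.0], [238.0, 294.0], [357.0, 264.0], [337.0, 220.0]]
  hole px [261. 273.] world@30 [ 598.5 -111.5] n 8
  hole px [328.6 256.9] world@30 [615.5  24.9] n 12
  hole px [325.3 256.7] world@30 [612.4  19.1] n 7
  hole px [253.2 254.6] world@30 [ 549.6 -109.7] n 29
  hole px [287.9 249.3] world@30 [564.8 -41.4] n 74
  hole px [319.4 238.7] world@30 [565.   27.8] n 43
side board [548.3 -42.7] [462.9 272.7] 83.78
plate@28 [579.  -44.4] [241.4 132.1] 83.42
 img corners [[352.0, 330.0], [401.0, 299.0], [335.0, 229.0], [289.0, 254.0]]
  hole px [351.1 304.4] world@30 [ 539.4 -111.9] n 29
  hole px [367.3 292.3] world@30 [ 587.  -113.3] n 7
  hole px [334.3 281.2] world@30 [553.3 -44.1] n 69
  hole px [314. 262.] world@30 [554.7  25.7] n 40
  hole px [330.3 251.3] world@30 [603.6  23.9] n 7
```

The force fell to zero and the holes now show pin heads, so the plate seems to have dropped. I'll retreat and look.

{"op": "play_rows", "data": {
  "series": [
    {"dp":[2.5,22,0],"rotation":[0,0,0],"grip":0},
    {"dp":[2.5,22,40],"rotation":[0,0,0],"grip":0},
    {"dp":[2.5,22,100],"rotation":[0,0,0],"grip":0},
    {"dp":[-50,70,160],"rotation":[0,0,0],"grip":0},
    {"dp":[-100,130,200],"rotation":[0,0,0],"grip":0},
    {"dp":[-100,180,220],"rotation":[0,0,0],"grip":0},
    {"dp":[-100,180,220],"rotation":[0,0,0],"grip":0},
    {"dp":[-100,180,220],"rotation":[0,0,0],"grip":0}
  ]
}}

```text
time: 10.6
tcp_pos: [489.9, 272.5, 415.0]
eef_rot: [0.001, 0.052, 0.999, 0.002]
ft_force: [-0.4, 0.7, 0.6]
gripper_width: 0.004
```

```bash
python3 m.py 4; python3 - <<'E'
import cv2,numpy as np
a=cv2.imread("pics/side4.png")[200:350,270:430];b=cv2.imread("pics/scene4.png")[205:305,215:375]
cv2.imwrite("pics/p4.png",np.hstack([cv2.resize(a,(400,375),interpolation=2),cv2.resize(b,(400,375),interpolation=2)]))
E
```

```text
scene board [589.1 -44.3] [459.3 346.9] 83.76
plate@28 [578.2 -42.3] [239.8 120.6] 83.66
 img corners [[225.0, 246.0], [238.0, 294.0], [357.0, 263.0], [337.0, 220.0]]
  hole px [261. 273.] world@30 [ 598.5 -111.5] n 8
  hole px [253.2 254.6] world@30 [ 549.6 -109.7] n 29
  hole px [287.8 249.2] world@30 [564.4 -41.6] n 73
  hole px [319.3 238.7] world@30 [564.9  27.7] n 43
side board [548.2 -42.5] [463.3 273. ] 83.78
plate@28 [578.9 -44.7] [240.7 132.1] 83.42
 img corners [[352.0, 330.0], [401.0, 299.0], [335.0, 230.0], [289.0, 254.0]]
  hole px [351.  304.5] world@30 [ 539. -112.] n 30
  hole px [367.9 293. ] world@30 [ 586.7 -115.4] n 10
  hole px [334.5 281.1] world@30 [553.9 -44.2] n 70
  hole px [314. 262.] world@30 [554.8  25.7] n 40
```

View pics/p4.png

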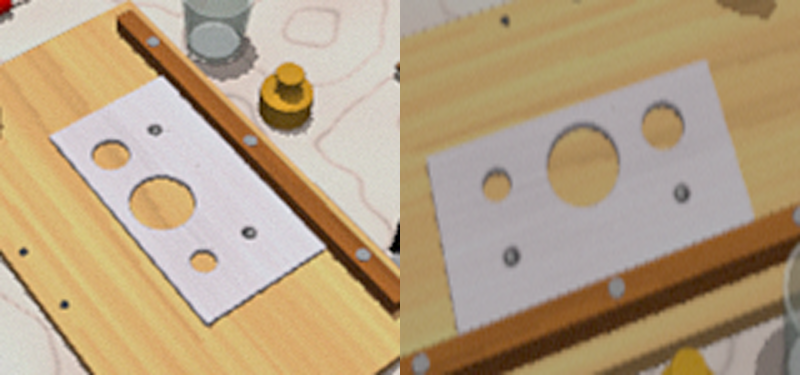

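Both views show a pin head ringed inside each small hole, at side px (369.6,292.8) and (331.6,252). The plate is parallel to the fence. Next is a two-view height check.

```bash
python3 - <<'E'
from bench import *
from h import *
def P(c): return np.array(c["K"])@np.linalg.inv(np.array(c["extrinsics"]))[:3]
s,d=calibration("scene"),calibration("side")
a=np.array([[259.8,273.5],[327.8,256.5],[253.2,254.6],[287.8,249.2],[319.3,238.7]]).T
b=np.array([[369.6,292.8],[331.6,252],[351,304.5],[334.5,281.1],[314,262]]).T
X=cv2.triangulatePoints(P(s),P(d),a,b);print(np.round((X[:3]/X[3]).T,1))
a0=np.array([[270.8,263.9],[337.2,245.8],[263.8,246.8],[297.7,240.6],[328.7,229.7]]).T
b0=np.array([[358,285.5],[319.3,246.2],[339.8,298.2],[323,275.5],[302,257.1]]).T
X=cv2.triangulatePoints(P(s),P(d),a0,b0);print("before",np.round((X[:3]/X[3]).T,1))
E
```

```text
[[ 593.7 -113.4   22.7]
 [ 608.8   25.9   22.3]
 [ 543.  -108.2   21.5]
 [ 558.1  -39.5   21.3]
 [ 558.8   30.5   21.9]]
before [[584.9 -86.3  29.1]
 [595.6  53.5  28.4]
 [534.7 -82.   24.2]
 [547.6 -13.   24.5]
 [546.2  57.9  24.4]]
```

The far holes dropped from about 29 to 22.5 mm, level with the near openings, so the plate is flat. The hand is clear.

```bash
python3 -c "
from bench import *
s=sense();print(s['time'],s['tcp_pos'],s['ft_force']);print(sign_off())"
```

```text
10.7 [491.64072251 267.985641   412.96189602] [ 0.32172304 -0.45989292 -0.48411557]
the job is handed in; nothing more can be done
None
```

The plate is back on its pins and lying flat. I pushed it with shut fingertips about 13 mm to the fence, then about 27 mm right along it, until it dropped. The job was handed in at 10.7 s of robot time.

- **Seating:** Both views showed a pin head inside each small hole. The plate's yaw was within about 0.4° of the fence.
- **Height:** The small holes came down from about 29 mm to about 22.5 mm, roughly level with the near openings at 21.5 mm. All of these read 1–3 mm below the true top face (24 mm), in line with the calibration error.
- **Disagreement:** The hole positions put the plate about 4 mm off my first board estimate. I went by the fence contact and the visible pins instead.
- **Forces:** The highest contact force I read was about 11 N, at the fence. On the last reading the hand was clear and the force close to zero.
- **Bystanders:** I kept clear of all of them and none looked moved in the views I checked, but I did not measure their positions afterwards.

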